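# Hold a heel block home in the nailing jig

### The arm

A 6-joint arm with a two-finger parallel gripper is mounted at the origin on the work surface. World frame = base frame: x ahead of the robot, y to its left, z up, the work surface at z = 0. Lengths are in m, angles in rad, forces in N, time in s.
With the tool pointing down it reaches from about 0.3 to 0.775 m from the base axis. Payload 14.6 kg.
Tool frame: the origin (TCP) lies at the very end of the fingers, on their centre line; the grasp point (between the pads) lies 19 mm behind it; z points along the fingers, y is the direction in which the jaws open and shut (so a half turn about z gives the same grasp; the last joint's range is limited). The gripper opens to 85 mm and grips with 20 to 120 N. Pads are 22 mm wide; open, the fingers measure 114 mm over their backs; the gripper's body (76 mm by 85 mm) begins 54 mm behind the grasp point. The pads swing forward as they close: fully open they stand 13 mm farther back than shut.
Start: joints at [1.081, 0.3, 1.521, -0, 1.321, -0.067], TCP at [0.226, 0.502, 0.231] pointing down, gripper open.
Joint ranges: [-3.03, 3.03], [-0.79, 2.21], [0.23, 2.52], [-1.04, 4.18], [0, 3.07], [-2.55, 2.55]. Speed limits (rad/s): [2.22, 2.22, 2.57, 3.14, 3.14, 3.14].

### API

Orientations are given as a unit quaternion [w, x, y, z].
In Python, from station import robot, viewer, workorder gives the robot as it stands.
- The arm moves only by the tool send_rows, never from a script. Its argument "moves" is a list of rows, each a list of 5 numbers: the shift along the tool's x, y, z in m, then the turn about the tool's z in rad, then the closure, from 0 (fully open) to 1 (shut). In form: [[tx, ty, tz, yaw, gripper], ...]. A call has 1 to 12 rows; each row shifts and turns the commanded pose from where the row before left it, along the tool's axes as they then stand; what a row does not reach is not made up. A row lasts 1/10 s, in which the tool goes at most 50 mm and 8.59 degrees, less where a joint would pass 70% of its speed; a pose out of reach is approached as far as the arm can. A call with a gripper value outside its range is refused whole. The fingers move at their own pace and stop on an object; "squeeze" is the grip in N (left out, the last holds). Time passes only in rows, so rows that do not move let the fingers close. It gives the time, the measured TCP pose, the force and the opening at its end, in the units of the state.
- robot.observe(): the state, without advancing time (a new reading comes with each control period).
- viewer.read_camera(name): name is "scene" or "side" or "wrist"; returns a dict with "image" (400x640x3 uint8, blue, green, red), "depth" (400x640 float32, m along the optical axis (not along the pixel's ray), 0 where there is no reading), "camera_matrix" (3x3 intrinsics, pixels), "R" (3x3) and "t" (3): a world point X has camera coordinates R X + t. Camera axes: x right, y down, z forward; pixel columns grow to the right and rows downward; lengths in m; the calibration is good to about 2 mm. A picture is of the moment at which its call begins.
- workorder.close_job(): hands the job in, once; it reports no verdict.
Trained networks look in the newest picture that a camera, given by its name, has taken for a name from the list of things; names that differ only in an ending like _2 or _b are one class to them, and where a whole thing is asked for, a point or a joint stands for the part that bears it (a point fixed in the world has none). Each returns a list of dicts, best first, with "score" (0 to 1); they miss things now and then, are a little off and sometimes report something else, mostly with a low value. They report only what shows in the picture. A call takes as long as a camera call. They do not tell look-alikes from the thing itself.
- viewer.regions_of(camera, thing): "mask" (400x640 bool, what is visible of it) and "at" ([row, column] in pixels, amid what is visible of it).
- viewer.place_of(camera, thing): "at" ([row, column] in pixels: a listed point, or the origin of a listed thing).
The state is a dict: "time_s": time; "joint_positions": joint angles; "qd": joint speeds; "joint_efforts": joint torques, N m; "tool_pos": TCP position; "orientation": TCP orientation; "force": force on the tool from outside, world axes, zero at the start; "moment": the same for the moment, N m; "gripper_width": finger opening in m.
Only numpy, scipy, OpenCV 4.12 (cv2) and the standard library are available. Lean on these libraries where they do the work, as an engineer would, in place of code of your own. Each camera call takes 0.05 s, during which the arm holds its last target. There are 200 camera calls.

### The job

Take the taller of the two wooden heel blocks, set it flat on the bed of the steel nailing jig with its flat face towards the brass sprung plunger but still clear of it, then slide it straight along the bed, pushing the plunger back until the flat face is square and firm against both posts of the hard stop. Do not ram it, and leave the low heel block, the jar and the hammer alone. Finish while still holding the block pressed against the stop and down on the bed: the plunger throws it back if you let go.

Things in the scene. Friction and masses are not known exactly. Their poses are not given: they have to be found in the camera images.
- heel_tall: the taller wooden heel block, D-shaped seen from above: 70 mm long (x), 50 mm wide (y), 45 mm high (z), about 0.1 kg. Its +x end is a flat face, 35 mm from the origin; the flat parallel sides run from x = -10 to +35 mm; its -x end is a half round of radius 25 mm. Origin at the centre of its underside; z up. Starts standing upright on the bench; the end of its x axis with the flat face points roughly away from the robot
- heel_tall_front (a point): point at the bottom middle of the flat face of the tall heel block, 35 mm along its x from its origin. A block pressed hard down on the bed drags by several newtons, and pushing it tends to tip this front edge into the bed
- heel_low: the low wooden heel block, same D shape and wood, 70 x 50 mm but only 26 mm high; origin at the centre of its underside. Not needed: leave it alone
- jig: fixed nailing jig: flat steel bed 260 (x) x 120 (y) x 12 mm; origin at the centre of its underside, bed surface at z = +12 mm. x is the pushing direction, from the free loading end (x = -130 mm, nearer the robot) to the plunger housing (60 mm wide, x = 80 to 125 mm, top 56 mm over the bench). Bare from x = -130 mm to the plunger
- plunger_face (a point): centre of the front of the round brass plunger head (18 mm diameter). It lies on the jig's middle line, 28 mm above the bed; at rest it is at jig x = +20 mm, facing the loading end (jig -x)
- plunger (a joint): travel of the plunger, m: 0 at rest (out), growing as it is pushed along jig +x, up to 0.035. Its spring gives 3 N at rest plus 0.25 N per mm
- stop: the hard stop, a dark steel arch fixed on the bed round the plunger: two posts (each 15 mm wide, centred 20.5 mm left and right of the jig's middle line) joined by a bar on top, 50 mm high above the bed, 14 mm thick, with low screwed feet out to 46 mm either side. Origin on the bed in the plane of its faces (facing jig -x), on the middle line; axes parallel to the jig's. It is set at a different place each time: the faces are 8 to 24 mm beyond the resting plunger face. Rigid
- jar: closed glass jar, 60 mm diameter, 75 mm high, origin at the centre of its underside. Leave alone
- hammer: hammer lying on the bench, 260 mm long, 26 mm thick handle along its x, origin under its middle. Leave alone
There are look-alikes about, which are no part of the job. Leave any blue or purple look-alike of the heel_tall alone.

How it is judged:
On the way, in this order (a step that is already met when the one before it is completed fails the run):
1. the tall heel block is flat on the bed, on the plunger's line, flat face towards the plunger, with the plunger still out (z of heel_tall in the frame of jig between 0.009 and 0.016 m and angle between heel_tall's own z axis and vertical below 0.1 rad and x of heel_tall_front in the frame of jig above -0.1 m and x of heel_tall_front in the frame of heel_tall above 0.03 m and angle between the x axis of heel_tall and the x axis of jig, either way round below 0.3 rad and y of heel_tall in the frame of jig between -0.025 and 0.025 m and value of joint plunger below 0.002 m), for 0.1 s.
2. the block is pressed home against the stop (x of heel_tall_front in the frame of stop between -0.003 and 0.003 m and y of heel_tall in the frame of jig between -0.008 and 0.008 m and z of heel_tall in the frame of jig below 0.016 m and angle between heel_tall's own z axis and vertical below 0.08 rad and angle between the x axis of heel_tall and the x axis of jig, either way round below 0.07 rad and value of joint plunger above 0.005 m and contact force between heel_tall and stop above 1.5 N and (contact force between heel_tall and the fingers above 1 N or contact force between heel_tall and the arm above 1 N) and linear speed of heel_tall below 0.01 m/s), for 0.3 s.
At the end, for the whole second after the job is handed in: At the finish the robot touches the tall block and holds it still: flat face within 3 mm of the stop and pressing it with over 1.5 N, square within 0.07 rad, within 8 mm of the middle line, within 4 mm of the bed, tilt under 0.08 rad, plunger back over 5 mm (all of step 2); the arm keeps its last pose, push and grip.
It fails at once if the block is rammed: more than 80 N on the stop (contact force between heel_tall and stop above 80 N).
It fails at once if the low heel block, the jar or the hammer is moved more than 20 mm (distance of any of heel_low, jar, hammer from where it was at the start of the episode above 0.02 m).
It also fails if it takes over 54 s, if anything falls off the work surface, if the arm or the gripper's body presses on something with over 40 N, if the wrist force passes 120 N, or if a joint passes its speed limit or range.

## Working session

There is one attempt and no reset: what is moved stays moved. The work goes in short steps, Python scripts to look and compute and a tool call to move; the robot and the scene stay as the last step left them, time stands still between calls to the robot, and variables do not carry over. Pictures are saved under pics/ and viewed, about 8 in all and at most 12, crops included, and the job is handed in when it is done.

Besides the shell and the picture viewer there is one more tool, called after "Emit:" as name(argument=value, ...) on one line, values as JSON. send_rows: Moves the arm, as the interface text tells. Its arguments: {"type":"object","properties":{"moves":{"type":"array"},"squeeze":{"type":"number"}},"required":["moves"]}

```bash
ls; mkdir -p pics; cat > h.py <<'E'
import numpy as np, cv2
from station import robot, viewer, workorder
def cloud(c):
    d=c["depth"]; K=c["camera_matrix"]; v,u=np.mgrid[:400,:640]
    P=np.stack([(u-K[0,2])/K[0,0]*d,(v-K[1,2])/K[1,1]*d,d],-1)
    X=(P-c["t"])@c["R"]
    X[d<=0]=np.nan
    return X
E
python3 - <<'E'
from h import *
o=robot.observe(); print({k:np.round(v,3) for k,v in o.items()})
for n in ["scene","side"]:
    c=viewer.read_camera(n); X=cloud(c)
    cv2.imwrite(f"pics/{n}0.png",c["image"]); np.savez(f"{n}0.npz",X=X,img=c["image"],K=c["camera_matrix"],R=c["R"],t=c["t"])
    print(n,"cam at",np.round(-c["R"].T@c["t"],3))
    for th in ["heel_tall","heel_low","jig","plunger","stop","jar","hammer"]:
        for r in viewer.regions_of(n,th):
            m=r["mask"]; p=X[m]; p=p[~np.isnan(p[:,0])]
            print(th,round(r["score"],2),np.round(r["at"]),m.sum(),"lo",np.round(np.percentile(p,3,0),3),"hi",np.round(np.percentile(p,97,0),3), c["image"][m].mean(0).round())
    for th in ["plunger_face","heel_tall_front","stop","jig"]:
        for r in viewer.place_of(n,th): print("pt",th,round(r["score"],2),np.round(r["at"]))
E
```

```text
pics
{'time_s': np.float64(0.0), 'joint_positions': array([ 1.081,  0.3  ,  1.522, -0.   ,  1.321, -0.067]), 'qd': array([ 0.   , -0.001,  0.001,  0.   , -0.001, -0.001]), 'joint_efforts': array([-2.0000e-03, -5.4351e+01, -3.6180e+01, -0.0000e+00,  4.0000e-03,
        0.0000e+00]), 'tool_pos': array([0.226, 0.501, 0.231]), 'orientation': array([-0.   ,  0.21 ,  0.978, -0.001]), 'force': array([ 0.788, -0.37 ,  0.447]), 'moment': array([ 0.011, -0.009,  0.032]), 'gripper_width': np.float64(0.086)}
scene cam at [1.101 0.191 0.815]
heel_tall 0.82 [157. 224.] 534 lo [ 0.341 -0.337  0.006] hi [ 0.39  -0.276  0.047] [129.  68.  37.]
heel_tall 0.76 [181. 240.] 624 lo [ 0.421 -0.25   0.004] hi [ 0.485 -0.191  0.047] [ 47.  76. 111.]
heel_tall 0.69 [190. 281.] 558 lo [ 0.414 -0.127  0.001] hi [ 0.481 -0.069  0.047] [126.  64. 109.]
heel_low 0.67 [240. 216.] 622 lo [ 0.605 -0.242  0.003] hi [ 0.669 -0.184  0.028] [ 51.  84. 124.]
jig 0.91 [245. 360.] 4102 lo [0.435 0.067 0.008] hi [0.679 0.209 0.056] [131. 132. 132.]
stop 0.62 [250. 359.] 421 lo [0.588 0.109 0.015] hi [0.615 0.189 0.063] [69. 
[... 1071 characters left out ...]
115. 114. 116.]
plunger 0.42 [183. 343.] 40 lo [0.568 0.13  0.033] hi [0.594 0.149 0.05 ] [59. 86. 99.]
stop 0.5 [183. 344.] 206 lo [0.586 0.105 0.013] hi [0.612 0.171 0.064] [67. 65. 68.]
jar 0.56 [315. 383.] 999 lo [ 0.504 -0.421  0.004] hi [ 0.556 -0.371  0.077] [129. 133. 134.]
jar 0.17 [146. 308.] 522 lo [0.441 0.419 0.005] hi [0.686 0.476 0.028] [ 83. 110. 132.]
hammer 0.64 [147. 307.] 567 lo [0.439 0.419 0.004] hi [0.686 0.492 0.028] [ 84. 110. 132.]
pt plunger_face 0.43 [184. 338.]
pt heel_tall_front 0.92 [305. 295.]
pt heel_tall_front 0.71 [259. 306.]
pt heel_tall_front 0.66 [284. 338.]
pt stop 0.72 [192. 340.]
pt stop 0.61 [146. 310.]
pt jig 0.61 [199. 329.]
pt jig 0.25 [268. 396.]
```

```bash
python3 - <<'E'
from h import *
for n in ["scene","side"]:
    f=np.load(n+"0.npz"); X=f["X"]; 
    def top(lo,hi,xr,yr):
        m=(X[...,2]>lo)&(X[...,2]<hi)&(X[...,0]>xr[0])&(X[...,0]<xr[1])&(X[...,1]>yr[0])&(X[...,1]<yr[1])
        p=X[m]; return p
    for nm,a in dict(tall=(.040,.052,(.39,.51),(-.28,-.17)),bed=(.008,.017,(.39,.73),(.02,.25)),stoptop=(.057,.07,(.5,.73),(.02,.25)),housing=(.052,.0595,(.62,.73),(.02,.25))).items():
        p=top(*a); r=cv2.minAreaRect((p[:,:2]*1000).astype(np.float32))
        print(n,nm,len(p),"z",np.round(np.median(p[:,2]),4),"c",np.round(r[0],1),"size",np.round(r[1],1),"ang",round(r[2],1))
        if nm!="bed":
            print("  x",np.round(np.percentile(p,[2,98],0),3).tolist())
    # table z check
    p=X[(X[...,0]>.4)&(X[...,0]<.6)&(X[...,1]>-.05)&(X[...,1]<.03)]; print("bench z",np.nanmedian(p[:,2]))
a=cv2.imread("pics/scene0.png")[130:310,130:450]; b=cv2.imread("pics/side0.png")[130:340,240:440]
cv2.imwrite("pics/a.png",cv2.resize(a,None,fx=2.5,fy=2.5,interpolation=2)); cv2.imwrite("pics/b.png",cv2.resize(b,None,fx=2.8,fy=2.8,interpolation=2))
E
```

```text
scene tall 358 z 0.0444 c [ 446.9 -219.7] size [53.2 69.7] ang 62.3
  x [[0.416, -0.252, 0.041], [0.482, -0.193, 0.047]]
scene bed 3286 z 0.0117 c [551.9 135.7] size [261.2 120.1] ang 15.0
scene stoptop 227 z 0.0606 c [632.6 157.8] size [82.  54.8] ang 14.6
  x [[0.589, 0.124, 0.057], [0.669, 0.187, 0.064]]
scene housing 504 z 0.0555 c [648.5 161.4] size [50.8 59.3] ang 15.4
  x [[0.626, 0.134, 0.053], [0.675, 0.191, 0.058]]
bench z -0.0003868033447993013
side tall 411 z 0.045 c [ 444.2 -221.2] size [52.8 69.8] ang 60.7
  x [[0.413, -0.255, 0.041], [0.48, -0.195, 0.048]]
side bed 1507 z 0.0125 c [548.7 134.5] size [261.2 127.8] ang 15.2
side stoptop 111 z 0.0596 c [628.7 151.8] size [79.8 58.5] ang 12.9
  x [[0.587, 0.118, 0.057], [0.666, 0.178, 0.064]]
side housing 152 z 0.056 c [647.4 159.4] size [49.8 63.2] ang 10.0
  x [[0.622, 0.13, 0.052], [0.671, 0.19, 0.059]]
bench z 0.0005131364127208001
```

View pics/a.png

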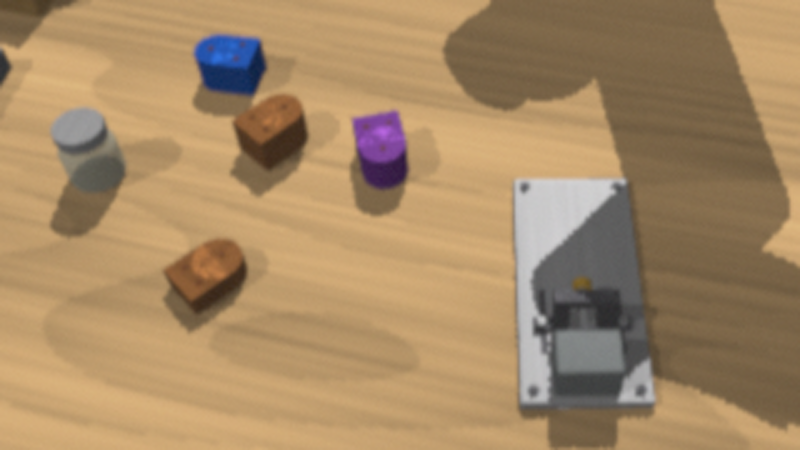

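View pics/b.png

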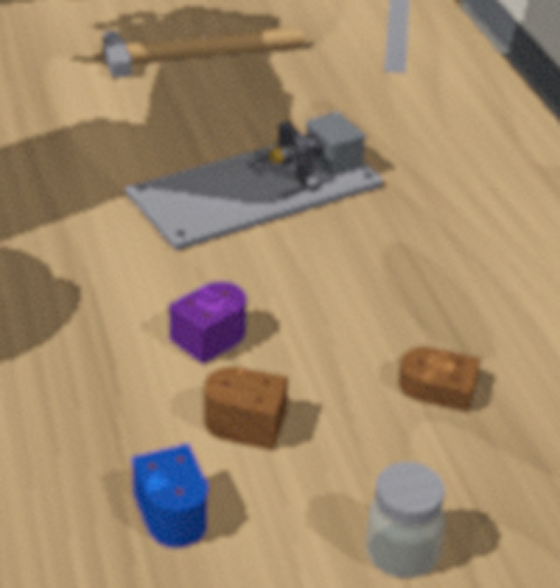

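The candidates for the tall block in the scene image, as (row, col), are:
- **Blue**, (157,224): a look-alike.
- **Purple**, (190,281): a look-alike.
- **Brown**, (181,240): 45 mm high.
- **Brown**, (240,216): 26 mm high, so this is the low block.

The brown block at (181,240), at (274,325) in the side view, is heel_tall because it is wood-coloured and 45 mm high. In both crops its flat face points towards +x and -y, at about -28.5°. The jig is yawed 15°, with its stop and plunger at the far end.

I'm moving above the block now.

Emit:
send_rows(moves=[[-0.028,-0.0315,0,0,0],[-0.028,-0.0315,0,0,0],[-0.028,-0.0315,0,0,0],[-0.028,-0.0315,0,0,0],[-0.028,-0.0315,0,0,0],[-0.028,-0.0315,0,0,0],[-0.028,-0.0315,0,0,0],[-0.028,-0.0315,0,0,0],[-0.028,-0.0315,0,0,0],[-0.028,-0.0315,0,0,0],[-0.028,-0.0315,0,0,0]], squeeze=40)

```text
time_s: 2.3
tool_pos: [0.3646, 0.0575, 0.2316]
orientation: [0.0, 0.21, 0.978, 0.0]
force: [0.7, 0.3, 0.7]
gripper_width: 0.0855
```

Emit:
send_rows(moves=[[-0.028,-0.0315,0,0,0],[-0.028,-0.0315,0,0,0],[-0.028,-0.0315,0,0,0],[-0.028,-0.0315,0,0,0],[-0.028,-0.0315,0,0,0],[-0.028,-0.0315,0,0,0],[-0.025,-0.0315,0,0,0],[0,0,0,0.073,0],[0,0,0,0,0],[0,0,0,0,0]])

```text
time_s: 3.3
tool_pos: [0.4498, -0.2207, 0.2313]
orientation: [-0.0, 0.244, 0.97, 0.0]
force: [-0.5, 0.5, -0.4]
gripper_width: 0.085
```

```bash
cat >> h.py <<'E'
from scipy.spatial.transform import Rotation
def pose():
    o=robot.observe(); q=o["orientation"]; R=Rotation.from_quat([q[1],q[2],q[3],q[0]]).as_matrix()
    return np.array(o["tool_pos"]),R,o
def show():
    p,R,o=pose(); print("t",round(float(o["time_s"]),2),"tcp",np.round(p,4),"yhead",np.degrees(np.arctan2(R[1,1],R[0,1])).round(2),"z",R[:,2].round(4),"F",np.round(o["force"],2),"M",np.round(o["moment"],2),"w",round(float(o["gripper_width"]),4)); return p,R
E
python3 - <<'E'
from h import *
p,R=show()
c=viewer.read_camera("wrist"); cv2.imwrite("pics/w1.png",c["image"]); X=cloud(c); np.savez("wrist1.npz",X=X,img=c["image"])
print("cam",np.round(-c["R"].T@c["t"],3))
P=X[(X[...,2]>.040)&(X[...,2]<.050)&(X[...,0]>.395)&(X[...,0]<.51)&(X[...,1]>-.28)&(X[...,1]<-.17)]
r=cv2.minAreaRect((P[:,:2]*1000).astype(np.float32)); print(len(P),np.median(P[:,2]),r)
E
```

```text
t 3.3 tcp [ 0.4498 -0.2207  0.2313] yhead 61.72 z [-0.e+00  1.e-04 -1.e+00] F [-0.47  0.54 -0.45] M [0.05 0.01 0.02] w 0.085
cam [ 0.392 -0.188  0.375]
2998 0.04557069800109001 ((445.2592468261719, -218.9313201904297), (49.54319381713867, 69.93950653076172), 60.76317596435547)
```

View pics/w1.png

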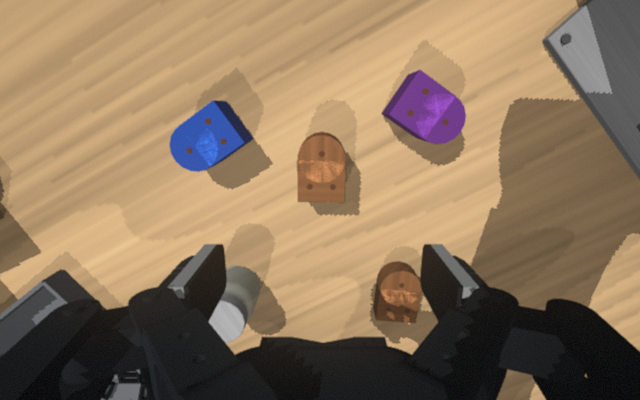

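The wrist picture shows the brown tall block at about (165,321), centred between the fingers with its flat face towards the image bottom. The wrist measurement agrees with the others: centre (445,-219) mm, heading 60.8°. I'm descending to grasp it.

Emit:
send_rows(moves=[[0,0,0.04,0.015,0],[0,0,0.04,0,0],[0,0,0.04,0,0],[0,0,0.04,0,0],[0,0,0.03,0,0],[0,0,0.02,0,0],[0,0,0.012,0,0],[0,0,0,0,0],[0,0,0,0,0.3],[0,0,0,0,0.5],[0,0,0,0,1],[0,0,0,0,1]], squeeze=40)

```text
time_s: 4.55
tool_pos: [0.4506, -0.2214, 0.0106]
orientation: [0.001, 0.253, 0.968, -0.0]
force: [-1.0, 1.1, 6.1]
gripper_width: 0.0493
```

Emit:
send_rows(moves=[[0,0,0,0,1],[0,0,0,0,1],[0,0,0,0,1],[0,0,0,0,1],[0,0,0,0,1],[0,0,0,0,1]])

```text
time_s: 5.15
tool_pos: [0.4506, -0.2214, 0.0105]
orientation: [0.001, 0.253, 0.968, -0.0]
force: [-0.7, 0.8, 6.4]
gripper_width: 0.0496
```

```bash
python3 - <<'E'
from h import *
p,R=show()
# jig frame stop position, per camera
for n,c0 in [("scene",(551.9,135.7)),("side",(548.7,134.5))]:
    X=np.load(n+"0.npz")["X"]*1000; a=np.radians(15.1)
    d=X[...,:2]-c0; jx=d[...,0]*np.cos(a)+d[...,1]*np.sin(a); jy=-d[...,0]*np.sin(a)+d[...,1]*np.cos(a)
    m=(X[...,2]>57.5)&(X[...,2]<68)&(jx>10)&(jx<72)&(abs(jy)<40)
    print(n,"stop top jx",np.percentile(jx[m],[3,50,97]).round(1),"jy",np.percentile(jy[m],[3,97]).round(1),m.sum())
    m=(X[...,2]>30)&(X[...,2]<50)&(abs(jy)<9)&(jx>0)&(jx<40)
    print(n,"plunger jx",np.percentile(jx[m],[3,50,97]).round(1),"jy",np.percentile(jy[m],[3,50,97]).round(1),m.sum())
E
```

```text
t 5.15 tcp [ 0.4506 -0.2214  0.0105] yhead 60.74 z [ 0.0019 -0.0011 -1.    ] F [-0.67  0.78  6.36] M [0.12 0.16 0.  ] w 0.0496
scene stop top jx [42.9 51.1 57.5] jy [-26.2  25.8] 160
scene plunger jx [19.9 26.4 29.4] jy [-8.1  0.7  8.4] 31
side stop top jx [42.4 49.9 58.7] jy [-30.8  25.2] 62
side plunger jx [20.  25.2 39.5] jy [-7.7 -2.9  5.7] 28
```

Emit:
send_rows(moves=[[0,0,-0.005,0,1],[0,0,-0.02,0,1],[0,0,-0.03,0,1],[0,0,-0.035,0,1],[0,0,-0.03,0,1],[0,0,0,0,1],[0.014,0.0358,0,0,1],[0.014,0.0358,0,0,1],[0.014,0.0358,0,0,1],[0.014,0.0358,0,0,1],[0.014,0.0358,0,0,1],[0.014,0.0358,0,0,1]])

```text
time_s: 6.35
tool_pos: [0.4813, 0.0089, 0.1291]
orientation: [-0.0, 0.253, 0.968, -0.0]
force: [-0.1, -0.1, -0.9]
gripper_width: 0.0492
```

Emit:
send_rows(moves=[[0.014,0.0358,0,0,1],[0.014,0.0358,0,0,1],[0.014,0.0358,0,0,1],[0,0,0,-0.129,1],[0,0,0,-0.129,1],[0,0,0,-0.129,1],[0,0,0,-0.129,1],[0,0,0,-0.129,1],[0,0,0,-0.129,1],[0,0,0,0,1],[0,0,0,0,1]])

```text
time_s: 7.45
tool_pos: [0.4973, 0.1216, 0.1291]
orientation: [-0.0, -0.129, 0.992, -0.0]
force: [-0.7, 0.1, -1.2]
gripper_width: 0.0498
```

```bash
python3 - <<'E'
from h import *
p,R=show()
for n in ["wrist","scene","side"]:
    c=viewer.read_camera(n); cv2.imwrite(f"pics/{n}2.png",c["image"]); X=cloud(c)*1000; np.savez(n+"2.npz",X=X,img=c["image"])
    a=np.radians(15.1); d=X[...,:2]-(550.5,135.2); jx=d[...,0]*np.cos(a)+d[...,1]*np.sin(a); jy=-d[...,0]*np.sin(a)+d[...,1]*np.cos(a); z=X[...,2]
    J=np.stack([jx,jy],-1).astype(np.float32)
    for nm,m in dict(bed=(z>8)&(z<17)&(abs(jx)<150)&(abs(jy)<75),housing=(z>52)&(z<59.5)&(jx>70)&(jx<135)&(abs(jy)<40),stop=(z>58)&(z<67)&(jx>10)&(jx<72)&(abs(jy)<40),
      blocktop=(z>145)&(z<172)&(jx>-110)&(jx<0)&(abs(jy)<27)).items():
        if m.sum()<10: print(n,nm,m.sum()); continue
        r=cv2.minAreaRect(J[m]); print(n,nm,m.sum(),"c",np.round(r[0],1),"sz",np.round(r[1],1),round(r[2],1),"z",np.median(z[m]).round(1),"x",np.percentile(jx[m],[3,97]).round(1),"y",np.percentile(jy[m],[3,97]).round(1))
w=cv2.imread("pics/wrist2.png"); s=cv2.resize(cv2.imread("pics/side2.png")[100:260,200:420],(550,400)); 
cv2.imwrite("pics/c.png",cv2.resize(np.hstack([w,s]),(800,270)))
E
```

```text
t 7.45 tcp [0.4973 0.1216 0.1291] yhead 104.86 z [-4.e-04 -1.e-04 -1.e+00] F [-0.66  0.14 -1.24] M [0.01 0.   0.02] w 0.0498
wrist bed 13782 c [-26.6   1.1] sz [120.1 204.7] 89.9 z 12.6 x [-127.2  -37.4] y [-55.9  58.3]
wrist housing 0
wrist stop 0
wrist blocktop 20512 c [-62.6   0.1] sz [64.1 53.9] 3.2 z 164.1 x [-92.9 -35.4] y [-23.   25.2]
scene bed 3189 c [1.6 0.2] sz [120.2 260.8] 89.9 z 11.7 x [-113.3  127.9] y [-57.4  57.1]
scene housing 503 c [101.2   0.2] sz [58.6 51. ] 88.5 z 55.4 x [ 82.1 124.7] y [-27.7  27.5]
scene stop 158 c [51.7 -0.2] sz [56.2 16.2] 88.9 z 61.2 x [44.1 59. ] y [-26.2  26. ]
scene blocktop 534 c [-52.9   0.1] sz [60.4 53.1] 0.8 z 162.9 x [-78.6 -23.8] y [-24.1  24.2]
side bed 1509 c [-2.9 -1. ] sz [127.1 261.3] 89.9 z 12.5 x [-127.   107.8] y [-60.4  54.1]
side housing 150 c [98.5 -2.2] sz [49.6 61. ] 3.6 z 56.2 x [ 78.  121.2] y [-30.1  25.7]
side stop 58 c [49.1  0.5] sz [60.  15.9] 89.4 z 61.4 x [41.4 56.1] y [-27.8  26.7]
side blocktop 229 c [-61.1   0. ] sz [72.4 53.7] 0.8 z 162.6 x [-95.4 -32.6] y [-25.7  24.5]
```

View pics/c.png

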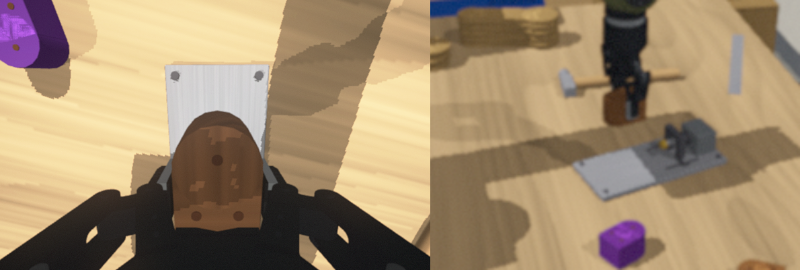

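The block is held upright, with its half round towards the robot and its flat face towards the plunger. It is centred over the bed within 1 mm. I'm lowering it.

Emit:
send_rows(moves=[[0,0.0005,0.03,-0.003,1],[0,0,0.03,0,1],[0,0,0.025,0,1],[0,0,0.012,0,1],[0,0,0.005,0,1],[0,0,0.002,0,1],[0,0,0,0,1],[0,0,0,0,1]])

```text
time_s: 8.4
tool_pos: [0.4979, 0.1222, 0.0262]
orientation: [0.001, -0.133, 0.991, 0.0]
force: [-0.1, -0.2, -1.0]
gripper_width: 0.0498
```

Emit:
send_rows(moves=[[0,0,0.001,0,1],[0,0,0.001,0,1],[0,0,0,0,1]])

```text
time_s: 8.7
tool_pos: [0.4974, 0.1221, 0.0233]
orientation: [0.0, -0.133, 0.991, -0.0]
force: [-0.2, -0.3, -1.6]
gripper_width: 0.0493
```

```bash
python3 -c "
from h import *
show()"
```

```text
t 8.7 tcp [0.4974 0.1221 0.0233] yhead 105.25 z [ 1.e-04 -0.e+00 -1.e+00] F [-0.18 -0.3  -1.61] M [-0.03 -0.03 -0.01] w 0.0493
```

Emit:
send_rows(moves=[[0,0,0.0007,0,1],[0,0,0,0,1],[0,0,0,0,1]])

```text
time_s: 9.0
tool_pos: [0.4974, 0.1221, 0.0226]
orientation: [0.0, -0.133, 0.991, -0.0]
force: [-0.5, -0.4, -0.6]
gripper_width: 0.0496
```

Emit:
send_rows(moves=[[0,0,0.0007,0,1],[0,0,0,0,1],[0,0,0,0,1]])

```text
time_s: 9.3
tool_pos: [0.4974, 0.1221, 0.0225]
orientation: [0.0, -0.133, 0.991, -0.0]
force: [-5.2, -1.2, 10.7]
gripper_width: 0.0495
```

Contact with the bed reads about 11 N. I'm easing off a little and sliding towards the plunger.

Emit:
send_rows(moves=[[0,0,-0.0004,0,1],[-0.002,0,0,0,1],[-0.004,0,0,0,1],[-0.004,0,0,0,1],[-0.004,0,0,0,1],[-0.004,0,0,0,1],[-0.004,0,0,0,1],[0,0,0,0,1]])

```text
time_s: 10.1
tool_pos: [0.5192, 0.128, 0.0226]
orientation: [0.001, -0.133, 0.991, 0.0]
force: [2.1, 1.4, 2.8]
gripper_width: 0.0494
```

```bash
cat >> h.py <<'E'
def meas(tag):
    p,R=show()
    print("tcp jig",np.round([(p[0]*1e3-550.5)*.9655+(p[1]*1e3-135.2)*.2605,-(p[0]*1e3-550.5)*.2605+(p[1]*1e3-135.2)*.9655],1))
    for n in ["wrist","scene","side"]:
        c=viewer.read_camera(n); cv2.imwrite(f"pics/{n}{tag}.png",c["image"]); X=cloud(c)*1000
        a=np.radians(15.1); d=X[...,:2]-(550.5,135.2); jx=d[...,0]*np.cos(a)+d[...,1]*np.sin(a); jy=-d[...,0]*np.sin(a)+d[...,1]*np.cos(a); z=X[...,2]
        J=np.stack([jx,jy],-1).astype(np.float32)
        brown=c["image"][...,2].astype(int)-c["image"][...,0]>25
        for nm,m in dict(bed=(z>8)&(z<17)&(abs(jx)<150)&(abs(jy)<75),stop=(z>59)&(z<67)&(jx>35)&(jx<72)&(abs(jy)<40)&~brown,
          blocktop=(z>51)&(z<63)&(jx>-110)&(jx<60)&(abs(jy)<32)&brown).items():
            if m.sum()<10: print(n,nm,m.sum()); continue
            r=cv2.minAreaRect(J[m]); print(n,nm,m.sum(),"c",np.round(r[0],1),"sz",np.round(r[1],1),round(r[2],1),"z",np.median(z[m]).round(1),"x",np.percentile(jx[m],[3,97]).round(1),"y",np.percentile(jy[m],[3,97]).round(1))
            if nm=="blocktop":
                q=X[m]; A=np.c_[q[:,:2]-q[:,:2].mean(0),np.ones(len(q))]; s=np.linalg.lstsq(A,q[:,2],rcond=None)[0]; print("   slope",s[:2].round(3))
E
python3 -c "
from h import *
meas(3)"
```

```text
t 10.1 tcp [0.5192 0.128  0.0226] yhead 105.25 z [ 1.1e-03  2.0e-04 -1.0e+00] F [2.05 1.39 2.75] M [ 0.08 -0.31 -0.02] w 0.0494
tcp jig [-32.1   1.2]
wrist bed 47136 c [-51.8   1.7] sz [154.7 120.8] 0.1 z 12.6 x [-126.5  -31.2] y [-55.1  57.8]
wrist stop 0
wrist blocktop 18916 c [-40.    2.8] sz [51.  63.6] 88.0 z 57.6 x [-68.9 -12.5] y [-20.4  24.9]
   slope [0.007 0.002]
scene bed 1970 c [7.5 0.2] sz [120.2 249.4] 89.9 z 11.7 x [-72.8 129.9] y [-58.1  57.8]
scene stop 145 c [51.8  0.6] sz [54.5 16. ] 89.5 z 61.7 x [44.5 58.9] y [-26.   25.8]
scene blocktop 356 c [-26.    1.9] sz [48.1 54.2] 87.5 z 56.7 x [-48.8  -1.4] y [-21.7  24.3]
   slope [-0.03  -0.004]
side bed 1151 c [-0.1 -3.2] sz [123.2 264.9] 89.4 z 12.6 x [-129.3  113.8] y [-60.5  50.7]
side stop 46 c [49.  -2.6] sz [58.8 14.6] 86.8 z 62.2 x [41.3 55.9] y [-27.2  24.1]
side blocktop 145 c [-9.2  2.3] sz [ 56.8 131.8] 88.8 z 57.5 x [-72.5  41.3] y [-23.   26.7]
   slope [-0.004  0.05 ]
```

Emit:
send_rows(moves=[[-0.004,-0.0005,0,0.003,1],[-0.004,-0.0005,0,0,1],[-0.004,0,0,0,1],[-0.004,0,0,0,1],[-0.002,0,0,0,1],[-0.002,0,0,0,1],[-0.002,0,0,0,1],[-0.002,0,0,0,1],[-0.002,0,0,0,1],[-0.002,0,0,0,1]])

```text
time_s: 11.25
tool_pos: [0.5448, 0.1339, 0.0226]
orientation: [-0.001, -0.131, 0.991, -0.0]
force: [-12.7, -4.3, 15.7]
gripper_width: 0.0496
```

Emit:
send_rows(moves=[[-0.002,0,0,0,1],[-0.002,0,0,0,1],[-0.002,0,0,0,1],[-0.002,0,0,0,1],[-0.002,0,0,0,1],[0,0,0,0,1]])

```text
time_s: 11.85
tool_pos: [0.5544, 0.1365, 0.0226]
orientation: [-0.002, -0.131, 0.991, -0.0]
force: [-12.6, -3.1, 16.0]
gripper_width: 0.0491
```

```bash
python3 -c "
from h import *
meas(4)" | grep -v bed
```

```text
t 11.85 tcp [0.5544 0.1365 0.0226] yhead 105.08 z [-3.2e-03 -8.0e-04 -1.0e+00] F [-12.57  -3.06  16.03] M [-0.56  1.8  -0.06] w 0.0491
tcp jig [4.1 0.2]
wrist stop 0
wrist blocktop 18925 c [-3.9  1.7] sz [50.7 63.6] 88.4 z 57.7 x [-32.7  23.8] y [-21.3  23.9]
   slope [0.004 0.001]
scene stop 149 c [51.2  0.8] sz [54.1 17. ] 87.0 z 61.5 x [44.5 59.1] y [-26.   26.7]
scene blocktop 364 c [10.3  0.5] sz [48.7 51.9] 86.7 z 56.6 x [-12.   34.4] y [-22.9  23.3]
   slope [-0.015  0.005]
side stop 18 c [ 49.9 -20. ] sz [24.9 14. ] 50.2 z 62.2 x [39.6 56.7] y [-30.   -8.2]
side blocktop 136 c [-9.5  4.9] sz [63.  44.9] 43.1 z 57.4 x [-36.8  12.1] y [-25.1  27. ]
   slope [0.01  0.021]
```

Emit:
send_rows(moves=[[-0.002,0,0,0,1],[-0.002,0,0,0,1],[-0.002,0,0,0,1],[0,0,0,0,1]])

```text
time_s: 12.4
tool_pos: [0.56, 0.138, 0.0226]
orientation: [-0.002, -0.131, 0.991, -0.0]
force: [-14.5, -4.7, 16.2]
gripper_width: 0.0496
```

Emit:
send_rows(moves=[[-0.001,0,0,0,1],[0,0,0,0,1]])

```text
time_s: 12.6
tool_pos: [0.5607, 0.1382, 0.0226]
orientation: [-0.002, -0.131, 0.991, -0.0]
force: [-16.8, -4.2, 18.5]
gripper_width: 0.0494
```

Emit:
send_rows(moves=[[-0.001,0,0,0,1],[0,0,0,0,1]])

```text
time_s: 12.8
tool_pos: [0.5617, 0.1384, 0.0226]
orientation: [-0.002, -0.131, 0.991, -0.0]
force: [-17.8, -5.2, 18.8]
gripper_width: 0.0495
```

Emit:
send_rows(moves=[[-0.0008,0,0,0,1],[0,0,0,0,1]])

```text
time_s: 13.0
tool_pos: [0.5624, 0.1386, 0.0226]
orientation: [-0.002, -0.131, 0.991, -0.0]
force: [-18.4, -5.6, 18.8]
gripper_width: 0.0497
```

Emit:
send_rows(moves=[[-0.0008,0,0,0,1],[0,0,0,0,1]])

```text
time_s: 13.2
tool_pos: [0.5631, 0.1388, 0.0226]
orientation: [-0.002, -0.131, 0.991, -0.0]
force: [-17.3, -4.4, 19.6]
gripper_width: 0.0498
```

Emit:
send_rows(moves=[[-0.0008,0,0,0,1],[0,0,0,0,1]])

```text
time_s: 13.4
tool_pos: [0.5639, 0.139, 0.0226]
orientation: [-0.002, -0.131, 0.991, -0.0]
force: [-18.2, -5.1, 19.3]
gripper_width: 0.0497
```

Emit:
send_rows(moves=[[-0.0008,0,0,0,1],[0,0,0,0,1]])

```text
time_s: 13.6
tool_pos: [0.5639, 0.1391, 0.0226]
orientation: [-0.003, -0.131, 0.991, -0.0]
force: [-25.5, -6.9, 24.3]
gripper_width: 0.0495
```

The tool has stalled and the force has stepped up, so the block is on the stop. I'll add a little margin.

Emit:
send_rows(moves=[[-0.0006,0,0,0,1],[0,0,0,0,1],[0,0,0,0,1],[0,0,0,0,1],[0,0,0,0,1],[0,0,0,0,1]])

```text
time_s: 14.2
tool_pos: [0.5639, 0.1391, 0.0226]
orientation: [-0.004, -0.131, 0.991, -0.0]
force: [-31.5, -8.8, 28.5]
gripper_width: 0.0493
```

```bash
python3 -c "
from h import *
meas(5)
a=cv2.resize(cv2.imread('pics/scene5.png')[195:295,300:420],(480,400),interpolation=2); b=cv2.resize(cv2.imread('pics/side5.png')[150:230,300:396],(480,400),interpolation=2)
cv2.imwrite('pics/d.png',cv2.resize(np.hstack([a,b]),(800,333)))
show()"
```

```text
t 14.2 tcp [0.5639 0.1391 0.0226] yhead 105.08 z [-0.0079 -0.0019 -1.    ] F [-31.48  -8.83  28.48] M [-1.34  4.3  -0.09] w 0.0493
tcp jig [13.9  0.3]
wrist bed 55685 c [-13.3   1.2] sz [120.5 164.1] 89.8 z 12.6 x [-92.7  12.9] y [-55.1  57.7]
wrist stop 0
wrist blocktop 18965 c [6.4 1.8] sz [50.8 64.1] 88.5 z 57.8 x [-22.7  33.7] y [-21.3  24. ]
   slope [0.003 0.   ]
scene bed 1591 c [1.3 0.1] sz [120.  261.5] 89.9 z 11.8 x [-117.7  130.3] y [-58.7  57.6]
scene stop 146 c [51.4  0.6] sz [54.2 15.7] 88.9 z 61.5 x [44.3 58.5] y [-25.9  26.7]
scene blocktop 309 c [27.8 -0.5] sz [48.6 63.1] 86.8 z 56.8 x [-1.1 39.8] y [-22.5  22.8]
   slope [0.001 0.003]
side bed 1251 c [-2.9  0. ] sz [127.5 261.1] 90.0 z 12.4 x [-128.9  108.8] y [-60.8  53.3]
side stop 9
side blocktop 141 c [1.  3.8] sz [63.9 45.7] 40.5 z 57.4 x [-26.5  28.9] y [-23.9  25.1]
   slope [0.02  0.021]
t 14.35 tcp [0.5639 0.139  0.0226] yhead 105.08 z [-0.0079 -0.0019 -1.    ] F [-31.98  -9.76  28.16] M [-1.32  4.3  -0.15] w 0.0498
```

View pics/d.png

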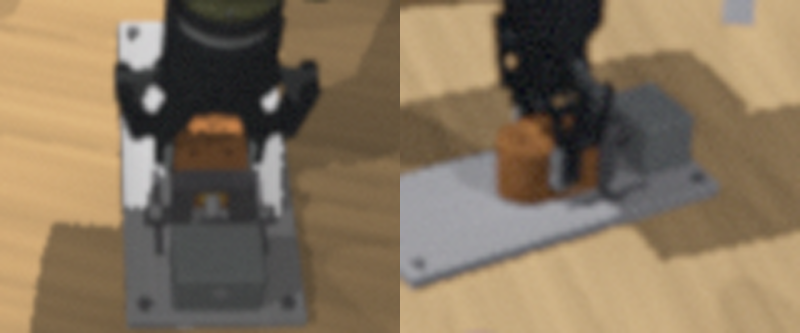

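View pics/wrist5.png

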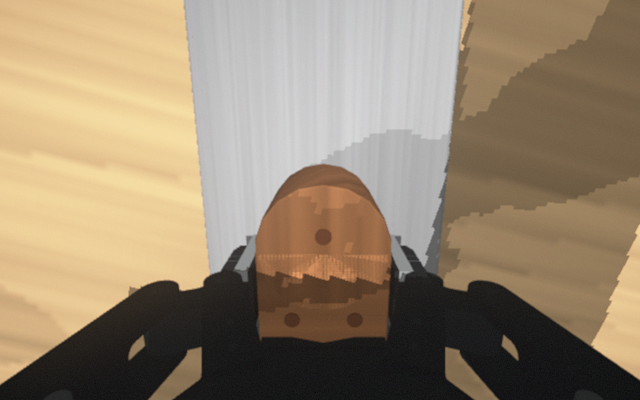

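The scene and side views show the flat face up against the arch, with the plunger in and the fingers short of the stop. The wrist view shows the block at about (265,323), square to the bed edges and centred. I'm handing in with the hold kept.

```bash
python3 -c "
from h import *
print(workorder.close_job()); show()"
```

```text
the job is handed in; nothing more can be done
None
the job is handed in; nothing more can be done
```

The tall wooden heel block is pressed against the hard stop and was still held there when I handed the job in, at about 14.4 s. I gripped it by its flat sides, set it on the bed with the flat face about 45 mm short of the plunger, and slid it in. For the last few millimetres I used 1 mm steps or smaller.

**Stop contact:** The tool stopped moving while the force along the push rose from about 19 N to 33 N. That puts roughly 14 N on the stop. The stop force is inferred from that rise, not measured directly, and it is well below the 80 N limit.

**Position:** The flat face comes out at about 43 mm along the jig. I measured the stop at 42 to 44 mm, so the plunger should be back about 23 mm. The block is within about 2 mm of the middle line, with the cameras disagreeing by 1 to 2 mm. Its tilt is under 0.01 rad by the wrist and scene cameras.

**Squareness:** The tool is within about 0.1° of the jig axis. Rectangle fits to the partly hidden block top read 1.5 to 3° off. I put that down to the hiding, as the wrist picture looks square.

**Failed or disagreeing checks:** In the last pictures the side camera's block-top fit was unusable because the gripper hid the block; it even gave a slope of about 0.02. The downward press had grown to about 28 N by the end. I did not measure the low block, jar and hammer again afterwards, but the arm never came close to them after the grasp.

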